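# Set the bite opening of a hinge articulator with a gauge blade

## Robot

A 7-joint arm with a two-finger parallel gripper is mounted at the origin on a cart in front of the work surface, level with it; the furniture and walls round the work are solid. World frame = base frame: x ahead of the robot, y to its left, z up, the work surface at z = 0. Lengths are in m, angles in rad, forces in N, time in s.
With the tool pointing down it reaches from about 0.425 to 0.875 m from the base axis. Payload 4.7 kg.
Tool frame: the origin (TCP) lies midway between the tips of the shut fingers; the grasp point (between the pads) lies 19 mm behind it; z points along the fingers, y is the line along which they close (so a half turn about z gives the same grasp; the last joint's range is limited). The gripper opens to 87 mm and grips with 3 to 60 N. Pads are 19 mm wide; open, the fingers measure 117 mm over their backs; the gripper's body (75 mm by 190 mm) begins 51 mm behind the grasp point.
Start: joints at [1.308, 0.321, -0.07, 1.45, 0.023, 1.371, -0.057], TCP at [0.178, -0.625, 0.223] pointing down, gripper open.
Joint ranges: [-2.86, 2.86], [-0.3, 2.09], [-1.38, 1.24], [0.06, 2.45], [-1.56, 4.7], [0.09, 2.05], [-2.69, 2.69]. Speed limits (rad/s): [2.57, 2.57, 3.14, 3.14, 3.14, 3.14, 3.14].

## Interface

Orientations are given as a rotation vector (axis times angle).
In Python, from bench import ctrl gives the robot as it stands.
- The arm moves only by the tool nudge_tcp, called after "Request:" by a JSON object that holds its "api" and its "payload". Schema: {"type":"object","properties":{"offsets":{"type":"array","items":{"type":"array","items":{"type":"number"},"minItems":5,"maxItems":5},"minItems":1,"maxItems":20},"grip_n":{"type":"number"},"only":{"type":"string"},"quiet":{"type":"boolean"},"lines":{"type":"string"}},"required":["offsets"],"additionalProperties":false}. offsets is a list of rows, 1 to 20 of them, each of 5 numbers: dx, dy, dz in cm, then a turn about the tool's z in rad, then the opening from 0.0 (shut) to 1.0 (fully open); each row is the pose to reach, as a shift and turn from the pose commanded when the call began, along the tool's axes at that moment; what a row does not reach only later rows make up. A row lasts 1/10 s, in which the tool goes at most 0.05 m and 0.15 rad, less where a joint would pass 70% of its speed; a pose out of reach is approached as far as the arm can. The fingers move at their own pace and stop on an object; grip_n is the grip in N (left out, the last holds). Time passes only in rows, so rows that do not move let the fingers close. The tool returns the time, the measured TCP pose, the force, the opening and the grip force at its end. only (a regular expression) keeps the lines of the reply that match it, lines (a string "A,B") keeps lines A to B, and quiet returns only ok. Input that does not fit is refused with a message, and nothing moves.
- ctrl.get_state(): the state, without advancing time (a new reading comes with each control period).
- ctrl.get_image(name): name is "side" or "top"; returns the picture (480x640x3 uint8, red, green, blue); there is no depth.
- ctrl.camera_model(name): a dict with "vertical_fov" (degrees; the focal length in pixels is half the picture's height over the tangent of half this angle, whatever the lens; pixels are square), "cx", "cy" (the principal point, pixels), "k1" (the pictures are not rectified: a ray, as slopes to the right and down, at radius r is drawn at 1 + k1 r^2 times it, then the intrinsics apply), "rvec" (rotation vector, rad) and "tvec" (3), from world to camera coordinates, as OpenCV has them. Camera axes: x right, y down, z forward; pixel columns grow to the right and rows downward; lengths in m; the calibration is good to about 2 mm. A picture is of the moment at which its call begins. camera_model takes no time and is no camera call.
- ctrl.close_job(): hands the job in; it is judged then, once.
The state is a dict: "time": time; "joint_positions": joint angles; "qd": joint speeds; "joint_torque": joint torques, N m; "position": TCP position; "tool_rot": TCP orientation; "ft_force": force on the tool from outside, world axes, zero at the start; "torque": the same for the moment, N m; "grip_width": opening from 0.0 (shut) to 1.0 (fully open); "grip_force": force on a finger pad.
Only numpy, scipy, OpenCV 4.12 (cv2) and the standard library are available. Lean on these libraries where they do the work, as an engineer would, in place of code of your own. Each camera call takes 0.05 s, during which the arm holds its last target. There are 200 camera calls.

## Task

The plaster casts in the hinge articulator must stand open by exactly the thickness of the thin gauge: take that gauge (straight handle; the thick one ends in a round disc) from the steel tray, slide its blade straight in between the casts until its shoulder is almost at the front teeth, rest it on the lower teeth and the small table in front of them and let go. Then press the upper arm down gently until it nips the blade, take hold of the handle again and draw the blade straight out, level, so that it drags but does not shift the arm. Lay it flat back in the tray, leaving the thick gauge and everything else where they are.

Things in the scene. Friction and masses are not known exactly. Their poses are not given: they have to be found in the camera images.
- articulator: Aluminium hinge articulator with a lower and an upper plaster cast of teeth, fixed, 199 x 112 x 129. Origin on the worktop under the middle of the casts; x points from its open front (towards the robot) to its hinge, z up. Base x -98 to 101, 14 high; hinge posts at x 88, y +-38, 88 high; in front, at x -72, a pillar with a round incisal table (24 wide, top z 61). Free behind the casts to x 70.
- bite (a point): Point 5 mm in front of the front teeth at the height of the lower biting plane: x -26, y 0, z 61 in the articulator's frame; the gauge's shoulder (its origin) should come here. The lower biting plane is flat and fixed, z 61, x -21 to 21, y -25 to 25; the teeth reach forward to x -21 or -24. The incisal table's top is level with it and carries the handle.
- upper_arm (a joint): Angle of the upper arm with the upper cast, rad, positive = open; axis along the articulator's y through x 88, z 72. At 0 the biting planes are parallel, 6 mm apart (the thin blade); 0.01 rad adds 1.1 mm at the front teeth, 0.7 mm at the back of the casts. Starts at 0.12 to 0.20. The hinge is stiff and stays where left: 3 to 7 N on the thumb screw moves it, 12 to 15 N sets a lasting nip.
- press_pad (a point): Centre of the top of the dark knurled thumb screw (30 mm across) on top of the upper arm, right over the middle of the casts: the place to press. 88 mm from the hinge axis; 129 mm above the worktop at angle 0, 9 mm higher per 0.1 rad.
- upper_cast: The white upper plaster cast under the upper arm (teeth down). Origin in the middle of its biting plane (48 long, 60 wide, 29 high above it); moves with the arm and springs up a little under load (12 N per mm), so that a nip lasts.
- thin_gauge: Thin gauge, 163 long, 90 g, lying flat in the tray: steel blade 6 thick, 26 wide, 85 long with rounded end; black square-ended handle 78 long, 18 wide, 14 high (28 wide at the shoulder, its last 8 mm). Flat underside. Origin on the underside at the shoulder where blade meets handle; x along the blade, z up. Centre of mass 22 along +x, so it rests steady on cast and incisal table.
- thin_gauge_grip (a point): Where to grip the thin gauge: middle of its handle, 42 mm behind the shoulder, 7 mm above its underside; close the fingers across its 18 mm width.
- thick_gauge: Thick gauge, not wanted: same shape but the blade is 12 thick and the handle ends in a round disc 38 across (185 long over all). Same origin and axes.
- tray: Stainless steel instrument tray, fixed, 287 x 196, rim 18 high; origin under its middle, long side along x. Inner floor 2 mm above the worktop, flat area 276 x 184.
- tweezers: Steel tweezers 146 x 19 x 8 lying in the tray; leave alone.
- retainer_box: Translucent retainer box 58 x 64 x 23 near the front edge; leave alone.
- dappen_dish: Glass dappen dish 37 across, 26 high, behind the articulator; leave alone.

How it is judged:
By the outcome, as a careful person would: the job done as asked, in the order asked, and still so for the second after the job is handed in, with the robot touching nothing.
It also fails if it takes over 61 s, if anything falls off the work surface, if the arm or the gripper's body presses on something with over 40 N, if the wrist force passes 120 N, or if a joint passes its speed limit or range.

## Working session

There is one attempt and no reset: what is moved stays moved. The work goes in short steps, Python scripts to look and compute and a tool call to move; the robot and the scene stay as the last step left them, time stands still between calls to the robot, and variables do not carry over. Pictures are saved under pics/ and viewed, at most 10 in all, crops included, and the job is handed in when it is done.

```bash
ls; mkdir -p pics; python3 - <<'E'
from bench import ctrl
import cv2
s=ctrl.get_state();print(s)
for n in("side","top"):
    print(n,ctrl.camera_model(n)); cv2.imwrite(f"pics/{n}0.png",ctrl.get_image(n)[:,:,::-1])
E
```

```text
bench.py
pics
{'time': 0.0, 'joint_positions': array([ 1.30808257,  0.32180089, -0.07006466,  1.45169065,  0.02258946,
        1.37078796, -0.05690815]), 'qd': array([-1.75788853e-03,  3.69828514e-05,  2.24623027e-03, -8.55738139e-04,
        4.89081160e-04, -1.08263746e-03,  3.66185187e-04]), 'joint_torque': array([ 4.71169369e-04, -4.91298938e+01, -4.03821375e-01, -3.12528920e+01,
       -6.40775403e-02,  4.35592909e-02,  1.48785712e-04]), 'position': array([ 0.17743062, -0.62473435,  0.22146785]), 'tool_rot': array([-3.10970051e+00, -4.33176069e-01,  5.59059100e-04]), 'ft_force': array([-0.21720955, -0.1676398 ,  0.46709592]), 'torque': array([ 0.05126984,  0.00606686, -0.01035303]), 'grip_force': 0.0, 'grip_width': 1.0024492638730151}
side {'vertical_fov': 42.21945568715083, 'cx': 324.61838971422594, 'cy': 232.09433288614872, 'k1': 0.014717205427875852, 'rvec': array([ 0.25089664,  2.9038943 , -0.98528707]), 'tvec': array([0.66243706, 0.28190659, 1.15125606])}
top {'vertical_fov': 45.11492390970234, 'cx': 322.53606659531283, 'cy': 240.09049001254348, 'k1': -0.14835927023563297, 'rvec': array([ 2.24729094, -1.95638456,  0.20213363]), 'tvec': array([-0.43071461,  0.54909512,  0.98349191])}
```

View pics/side0.png

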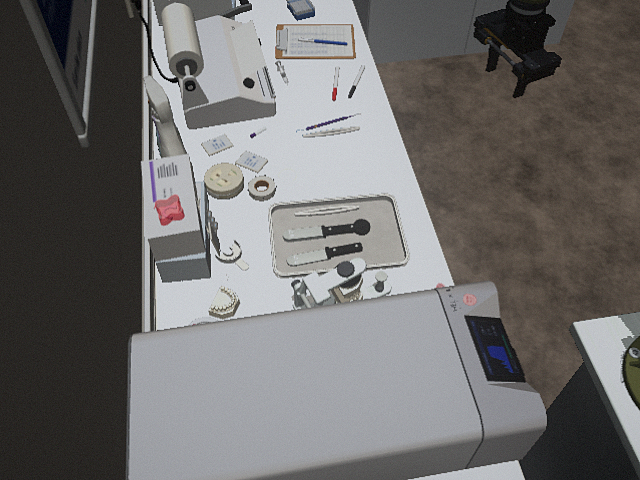

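View pics/top0.png

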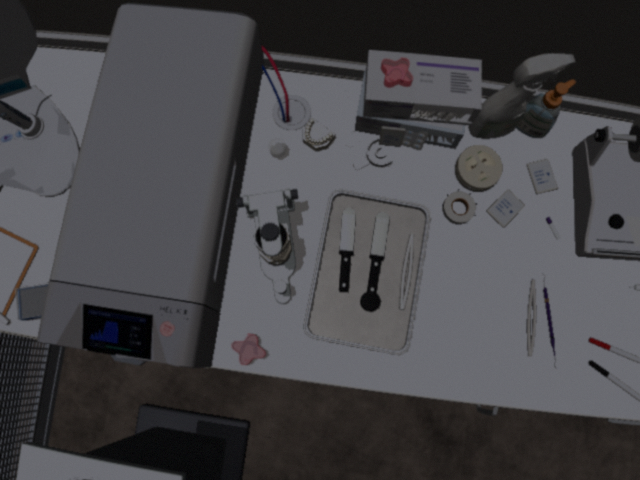

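Side view: thin gauge handle about (345,249), blade to (288,259); articulator partly hidden by the printer, thumb screw about (347,268). Top view: thin gauge handle (345,272), blade tip (348,208); thumb screw (270,232), incisal table (282,283), tray centre about (367,272). I'll take enlarged crops of both.

```bash
cat >h.py <<'E'
import numpy as np,cv2
from bench import ctrl
from scipy.spatial.transform import Rotation as R
def cam(n):
    m=ctrl.camera_model(n);f=240/np.tan(np.radians(m['vertical_fov'])/2)
    K=np.array([[f,0,m['cx']],[0,f,m['cy']],[0,0,1]]);return K,np.array([m['k1'],0,0,0.]),m['rvec'],m['tvec']
def proj(n,P):
    K,d,r,t=cam(n);return cv2.projectPoints(np.atleast_2d(np.float64(P)),r,t,K,d)[0][:,0]
def ray(n,uv):
    K,d,r,t=cam(n);p=cv2.undistortPoints(np.float64(uv).reshape(-1,1,2),K,d)[:,0]
    Rm=cv2.Rodrigues(r)[0];D=np.c_[p,np.ones(len(p))]@Rm;return -Rm.T@t,D
def at(n,uv,z):
    c,D=ray(n,uv);return c+D*((z-c[2])/D[:,2])[:,None]
def tri(a,b):
    c1,d1=ray('side',a);c2,d2=ray('top',b);o=[]
    for u,v in zip(d1,d2):
        s=np.linalg.lstsq(np.c_[u,-v],c2-c1,rcond=None)[0];p,q=c1+u*s[0],c2+v*s[1];o.append(np.r_[(p+q)/2,np.linalg.norm(p-q)])
    return np.array(o)
E
python3 - <<'E'
from h import *
np.set_printoptions(precision=4,suppress=True)
print("cams",ray('side',[[320,240]])[0],ray('top',[[320,240]])[0])
print(at('top',[[345,272],[348,208],[344,291],[341,251.]],.012))
print(tri([[345,249],[288,259],[347,268]],[[345,272],[348,208],[270,232]]))
for n,(x,y,w,h),k,g in(("side",(255,185,170,125),4.7,1),("top",(225,175,210,180),3.33,2)):
    im=ctrl.get_image(n)[y:y+h,x:x+w,::-1]
    im=cv2.resize(im,None,fx=k,fy=k,interpolation=cv2.INTER_CUBIC)
    cv2.imwrite(f"pics/{n}1.png",cv2.convertScaleAbs(im,alpha=1.4 if g==2 else 1));print(im.shape)
E
```

```text
cams [0.7452 0.3531 1.0787] [ 0.3925 -0.3803  1.075 ]
[[ 0.5582 -0.3994  0.012 ]
 [ 0.6809 -0.3891  0.012 ]
 [ 0.5227 -0.4022  0.012 ]
 [ 0.5965 -0.3868  0.012 ]]
[[ 0.5581 -0.3994  0.0131  0.0003]
 [ 0.6801 -0.3895  0.0189  0.0023]
 [ 0.5863 -0.2653  0.1435  0.0011]]
(588, 799, 3)
(599, 699, 3)
```

View pics/side1.png

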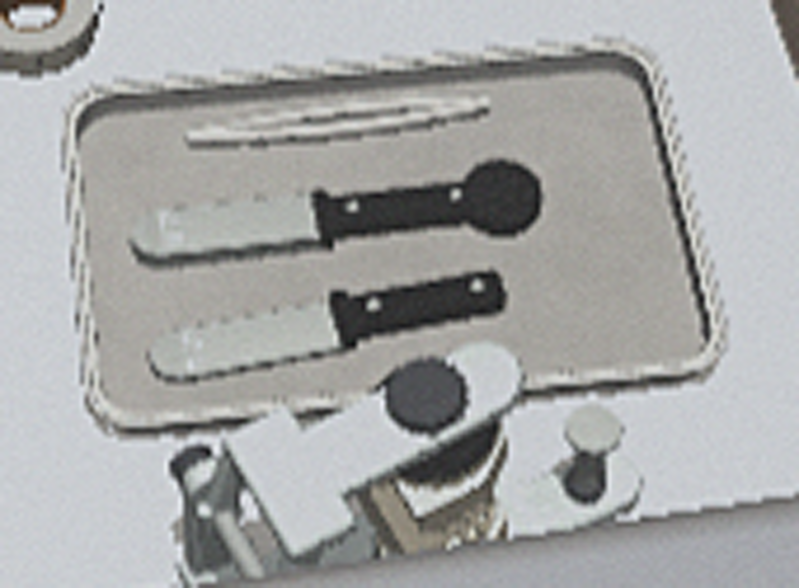

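View pics/top1.png

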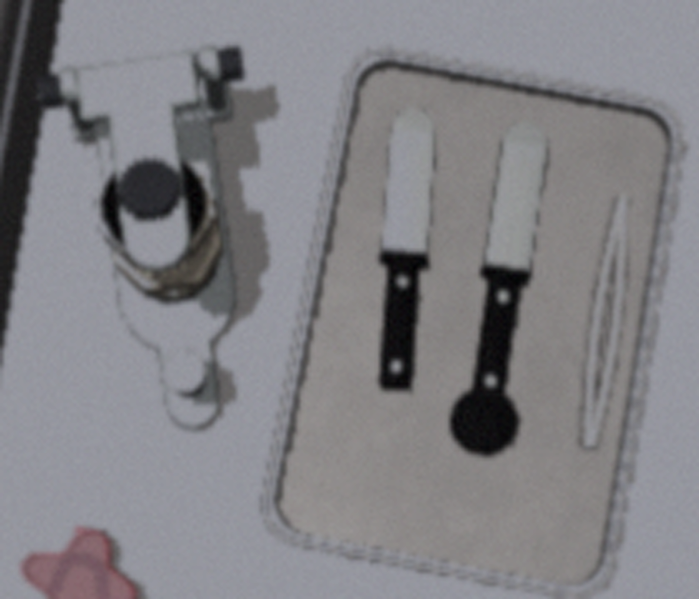

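```bash
cat >>h.py <<'E'
np.set_printoptions(precision=4,suppress=True)
S=lambda p:np.array(p)/4.7+[255,185]-.4
T=lambda p:np.array(p)/3.33+[225,175]-.35
E
python3 - <<'E'
from h import *
n=["rivF","rivB","end","shoulder","tip","screw","table","knob-","rim far L","rim far R","rim near R"]
s=[[374,303],[477,286],[501,288],[340,318],[150,358],[426,395],[594,428],[188,460],[85,100],[640,50],[715,355]]
t=[[402,281],[396,366],[396,386],[405,255],[412,108],[149,189],[186,368],[231,63],[675,125],[600,590],[275,510]]
P=tri(S(s),T(t))
for a,p in zip(n,P):print(a,p)
print("knobs@72",at('top',T([[50,90],[231,63]]),.072)); print("table@61",at('top',T([[186,368]]),.061),at('side',S([[594,428]]),.061))
d=P[0]-P[1];print("gauge yaw",np.arctan2(d[1],d[0]),np.linalg.norm(d[:3]))
d=P[5]-P[6];print("art yaw",np.arctan2(d[1],d[0]))
print("tray in",at('top',T([[375,65],[665,125],[595,580],[285,510]]),.004))
E
```

```text
rivF [ 0.5815 -0.3971  0.0212  0.0014]
rivB [ 0.534  -0.3999  0.0195  0.0011]
end [ 0.523  -0.4012  0.014   0.0003]
shoulder [ 0.5973 -0.3967  0.0141  0.0006]
tip [ 0.6836 -0.39    0.0127  0.002 ]
screw [ 0.5885 -0.2645  0.1424  0.0013]
table [ 0.5107 -0.2888  0.064   0.0009]
knob- [ 0.678  -0.2902  0.0795  0.0046]
rim far L [ 0.6936 -0.5402  0.0161  0.0019]
rim far R [ 0.4274 -0.5264  0.017   0.001 ]
rim near R [ 0.4428 -0.3435  0.0246  0.0066]
knobs@72 [[ 0.6496 -0.1935  0.072 ]
 [ 0.678  -0.2886  0.072 ]]
table@61 [[ 0.5115 -0.2887  0.061 ]] [[ 0.5096 -0.2905  0.061 ]]
gauge yaw 0.06045098598795233 0.04767318931277324
art yaw 0.3028703862319444
tray in [[ 0.7076 -0.3651  0.004 ]
 [ 0.6953 -0.5358  0.004 ]
 [ 0.4325 -0.5245  0.004 ]
 [ 0.4475 -0.3497  0.004 ]]
```

```bash
cat >>h.py <<'E'
A0=np.array([.5797,-.268,0]);AY=.303;G=np.array([.6003,-.3958]);GY=.066
def art(x,y,z):
    c,s=np.cos(AY),np.sin(AY);return A0+[c*x-s*y,s*x+c*y,z]
def go(p,psi):
    s=ctrl.get_state();M=R.from_rotvec(s['tool_rot']).as_matrix()
    now=np.arctan2(M[1,0],M[0,0]);print("pos",s['position'],"psi",round(now,4),"tilt",M[:2,2],"move",M.T@(np.array(p)-s['position']),"turn",round((now-psi+np.pi/2)%np.pi-np.pi/2,4),"F",s['ft_force'],"w",s['grip_width'],"t",s['time'])
E
python3 - <<'E'
from h import *
u=np.array([np.cos(GY),np.sin(GY)])
g=G-.055*u;print("grip",g);go([*g,.10],GY);go([*g,.005],GY)
f=tri(S([[521,370]]),T([[155,264]]))[0];print("arm front",f);d=f[:2]-A0[:2];print("local x",d@[np.cos(AY),np.sin(AY)])
E
```

```text
grip [ 0.5454 -0.3994]
pos [ 0.1775 -0.625   0.2219] psi 0.2768 tilt [-0.0004  0.001 ] move [ 0.4156 -0.1163  0.122 ] turn 0.2108 F [ 0.0743 -0.5948 -0.4732] w 1.0008719481720858 t 0.2
pos [ 0.1775 -0.625   0.2219] psi 0.2768 tilt [-0.0004  0.001 ] move [ 0.4156 -0.1162  0.217 ] turn 0.2108 F [ 0.0743 -0.5948 -0.4732] w 1.0008719481720858 t 0.2
arm front [ 0.5505 -0.2724  0.1397  0.0017]
local x -0.029176105169550406
```

Units first: shifts go in cm. So 0.4156 m is 41.56, 0.15 m is 15.

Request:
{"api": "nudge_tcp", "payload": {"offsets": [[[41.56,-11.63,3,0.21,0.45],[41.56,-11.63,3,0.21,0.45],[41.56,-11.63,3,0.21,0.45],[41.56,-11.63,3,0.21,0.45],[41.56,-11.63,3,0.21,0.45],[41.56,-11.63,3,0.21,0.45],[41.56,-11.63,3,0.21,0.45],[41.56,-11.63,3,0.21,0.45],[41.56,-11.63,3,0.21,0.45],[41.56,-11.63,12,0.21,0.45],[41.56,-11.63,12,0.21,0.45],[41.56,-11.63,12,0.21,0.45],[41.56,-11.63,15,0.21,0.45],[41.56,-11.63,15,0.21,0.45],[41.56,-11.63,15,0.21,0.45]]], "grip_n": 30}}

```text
refused: offsets[0]: the value is too long (schema: maxItems 5). Nothing was moved.
```

Nothing moved. I misread the format; it is a list of rows, each a list of 5 numbers. Resending.

Request:
{"api": "nudge_tcp", "payload": {"offsets": [[41.56,-11.63,3,0.21,0.45],[41.56,-11.63,3,0.21,0.45],[41.56,-11.63,3,0.21,0.45],[41.56,-11.63,3,0.21,0.45],[41.56,-11.63,3,0.21,0.45],[41.56,-11.63,3,0.21,0.45],[41.56,-11.63,3,0.21,0.45],[41.56,-11.63,3,0.21,0.45],[41.56,-11.63,3,0.21,0.45],[41.56,-11.63,12,0.21,0.45],[41.56,-11.63,12,0.21,0.45],[41.56,-11.63,12,0.21,0.45],[41.56,-11.63,15,0.21,0.45],[41.56,-11.63,15,0.21,0.45],[41.56,-11.63,15,0.21,0.45]], "grip_n": 30}}

```text
time: 1.7
position: [0.5458, -0.4005, 0.0742]
tool_rot: [3.139, 0.104, 0.001]
ft_force: [0.2, -0.8, 0.3]
grip_width: 0.449
grip_force: 0.0
```

```bash
python3 - <<'E'
from h import *
u=np.array([np.cos(GY),np.sin(GY)])
go([*(G-.055*u),.005],GY)
a=[cv2.convertScaleAbs(cv2.resize(ctrl.get_image(n)[y:y+100,x:x+133,::-1],None,fx=3,fy=3,interpolation=2),alpha=k) for n,x,y,k in(("side",275,190,1),("top",290,200,1.6))]
cv2.imwrite("pics/c2.png",np.hstack(a))
E
```

```text
pos [ 0.5458 -0.4005  0.0742] psi 0.0662 tilt [ 0.0007 -0.0005] move [-0.0004 -0.0011  0.0692] turn 0.0002 F [ 0.2076 -0.7568  0.2568] w 0.4492423656198302 t 1.7
```

View pics/c2.png

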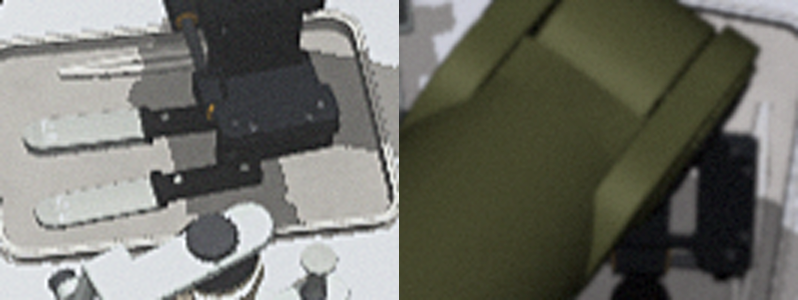

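The side crop shows the gripper just beyond and above the thin gauge's handle (rivets near (180,178) and (245,167)); the top view is blocked by the arm. Clear to descend.

Request:
{"api": "nudge_tcp", "payload": {"offsets": [[-0.04,-0.1,3,0,0.45],[-0.04,-0.1,4.5,0,0.45],[-0.04,-0.1,5.5,0,0.45],[-0.04,-0.1,6.2,0,0.45],[-0.04,-0.1,6.6,0,0.45],[-0.04,-0.1,6.6,0,0.45],[-0.04,-0.1,6.6,0,0.45]]}}

```text
time: 2.5
position: [0.5456, -0.3991, 0.0072]
tool_rot: [3.139, 0.105, 0.001]
ft_force: [0.1, 0.2, -0.1]
grip_width: 0.45
grip_force: 0.0
```

```bash
python3 - <<'E'
from h import *
u=np.array([np.cos(GY),np.sin(GY)])
go([*(G-.055*u),.005],GY)
E
```

```text
pos [ 0.5456 -0.3991  0.0072] psi 0.0668 tilt [ 0.0008 -0.0006] move [-0.0002  0.0003  0.0022] turn 0.0008 F [ 0.1249  0.2263 -0.116 ] w 0.45031224253031144 t 2.5
```

Request:
{"api": "nudge_tcp", "payload": {"offsets": [[0,0,0.17,0,0.45],[0,0,0.17,0,0.45],[0,0,0.17,0,0.1],[0,0,0.17,0,0.1],[0,0,0.17,0,0.1],[0,0,0.17,0,0.1],[0,0,0.17,0,0.1],[0,0,0.17,0,0.1]], "grip_n": 40}}

```text
time: 3.3
position: [0.5452, -0.399, 0.005]
tool_rot: [3.14, 0.105, 0.0]
ft_force: [-0.1, -0.6, 1.5]
grip_width: 0.198
grip_force: 39.8
```

Converted, -0.095 m is -9.5, -0.06 m is -6.

Request:
{"api": "nudge_tcp", "payload": {"offsets": [[0,0,-1,0,0.1],[0,0,-3,0,0.1],[0,0,-6,0,0.1],[0,0,-9.5,0,0.1],[0,0,-9.5,0,0.1]]}}

```text
time: 3.8
position: [0.5485, -0.4008, 0.1067]
tool_rot: [3.133, 0.105, 0.013]
ft_force: [0.6, -0.3, -0.7]
grip_width: 0.203
grip_force: 39.8
```

```bash
python3 - <<'E'
from h import *
go(art(-.176,0,.068),AY); print(tri([[0,0]],[[0,0]]).shape)
for n,x,y in(("side",255,165),("top",225,175)): cv2.imwrite(f"pics/{n}3.png",ctrl.get_image(n)[:,:,::-1])
a=cv2.imread("pics/side3.png")[170:300,255:415]; cv2.imwrite("pics/s3.png",cv2.resize(a,None,fx=4.5,fy=4.5,interpolation=2))
E
```

```text
pos [ 0.5485 -0.4008  0.1067] psi 0.0669 tilt [ 0.0087 -0.0061] move [-0.1315 -0.0895  0.0371] turn -0.2361 F [ 0.6179 -0.3259 -0.6517] w 0.20269276657536706 t 3.8
(1, 4)
```

View pics/s3.png

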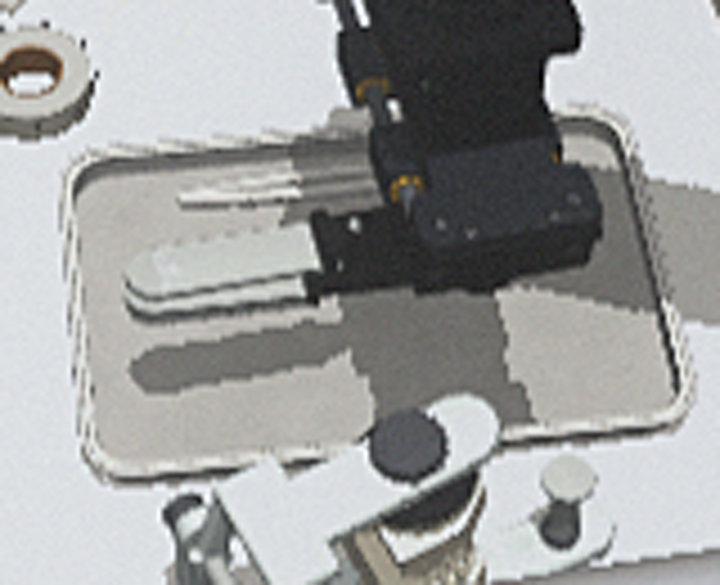

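The gauge is held level, its blade tip at about (135,285) with the shadow on the empty tray floor below. Now backing out to the front of the articulator.

Request:
{"api": "nudge_tcp", "payload": {"offsets": [[-4,0,0,0,0.1],[-8,-2,0,-0.05,0.1],[-11.5,-5,0,-0.12,0.1],[-13,-8,0,-0.2,0.1],[-13.2,-8.9,1,-0.236,0.1],[-13.2,-8.9,2,-0.236,0.1],[-13.2,-8.9,2,-0.236,0.1],[-13.2,-8.9,2,-0.236,0.1],[-13.2,-8.9,2,-0.236,0.1],[-13.2,-8.9,2,-0.236,0.1]]}}

```text
time: 4.9
position: [0.4081, -0.3195, 0.08]
tool_rot: [3.106, 0.473, 0.001]
ft_force: [-0.2, -0.7, -1.3]
grip_width: 0.2
grip_force: 39.8
```

```bash
python3 - <<'E'
from h import *
go(art(-.176,0,.068),AY)
for n in("side","top"): cv2.imwrite(f"pics/{n}4.png",ctrl.get_image(n)[:,:,::-1])
a=cv2.imread("pics/side4.png")[190:290,285:425];b=cv2.imread("pics/top4.png")[180:300,230:370]
cv2.imwrite("pics/c4.png",np.hstack([cv2.resize(a,(400,286),interpolation=2),cv2.convertScaleAbs(cv2.resize(b,(400,343),interpolation=2)[:286],alpha=1.5)]))
E
```

```text
pos [ 0.4081 -0.3195  0.08  ] psi 0.3023 tilt [ 0.0005 -0.0002] move [0.0032 0.0021 0.012 ] turn -0.0007 F [-0.1709 -0.7106 -1.2791] w 0.19988953216300723 t 4.9
```

View pics/c4.png

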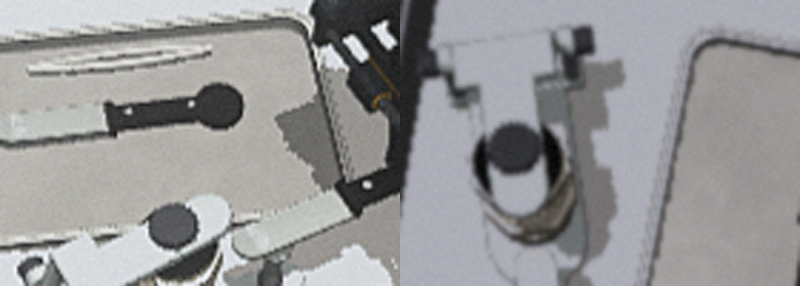

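The thick gauge is undisturbed; the thin one points at the casts, blade tip about full-frame (368,274) in the side view, shoulder corners about (403,254) and (408,265).

```bash
python3 - <<'E'
from h import *
p=np.array([.4081,-.3195]);u=np.array([np.cos(.3023),np.sin(.3023)]);v=np.array([-u[1],u[0]])
for nm,x,y,z in(("tip",.14,0,.083),("sh+",.055,.014,.091),("sh-",.055,-.014,.091),("riv",.042,0,.091)):
    print(nm,proj('side',[*(p+u*x+v*y),z]))
im=cv2.imread("pics/side4.png")[235:295,360:425];b=cv2.imread("pics/top4.png")[240:330,240:330]
cv2.imwrite("pics/c5.png",np.hstack([cv2.resize(im,(400,369),interpolation=2),cv2.convertScaleAbs(cv2.resize(b,(369,369),interpolation=2),alpha=1.6)]))
E
```

```text
tip [[367.0751 277.1208]]
sh+ [[409.1708 263.5005]]
sh- [[401.5348 252.9887]]
riv [[411.0061 255.7328]]
```

View pics/c5.png

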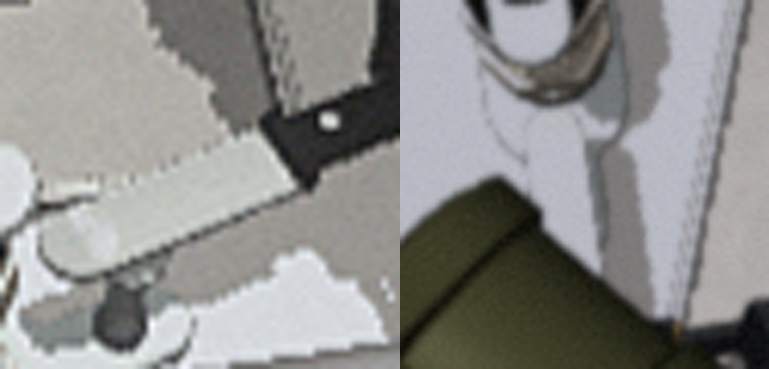

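```bash
python3 - <<'E'
from h import *
C=lambda p:(np.array(p)-[400,0])/4.1+240-.4
c,s=np.cos(AY),np.sin(AY)
P=at('top',C([[557,108],[557,140],[563.5,185],[568,210]]),.083);d=P-A0
print(P,np.c_[d[:,0]*c+d[:,1]*s,-d[:,0]*s+d[:,1]*c])
p=np.array([.4081,-.3195]);u=np.array([np.cos(.3023),np.sin(.3023)]);print(p+.14*u)
P=at('side',np.array([[55,260],[281,153]])/6.15+[360,235]-.4,.083);d=P-A0
print(P,np.c_[d[:,0]*c+d[:,1]*s,-d[:,0]*s+d[:,1]*c])
E
```

```text
[[ 0.5416 -0.2811  0.083 ]
 [ 0.528  -0.2832  0.083 ]
 [ 0.5094 -0.2888  0.083 ]
 [ 0.4992 -0.2923  0.083 ]] [[-0.0403 -0.0011]
 [-0.0539  0.0009]
 [-0.0733  0.0011]
 [-0.0841  0.0008]]
[ 0.5418 -0.2778]
[[ 0.5389 -0.2779  0.083 ]
 [ 0.4591 -0.3055  0.083 ]] [[-0.0419  0.0027]
 [-0.1263  0.0002]]
```

Converted, 0.012 m is 1.2, 0.0012 m is 0.12.

Request:
{"api": "nudge_tcp", "payload": {"offsets": [[0,0.12,1.1,0,0.1],[0,0.12,1.2,0,0.1],[1,0.12,1.2,0,0.1],[2.5,0.12,1.2,0,0.1],[4,0.12,1.2,0,0.1],[5,0.12,1.2,0,0.1],[5,0.12,1.2,0,0.1]]}}

```text
time: 5.7
position: [0.4581, -0.3036, 0.0681]
tool_rot: [-3.105, -0.479, -0.002]
ft_force: [0.8, -0.0, -1.0]
grip_width: 0.201
grip_force: 39.8
```

```bash
python3 - <<'E'
from h import *
go(art(-.081,0.001,.068),AY)
E
```

```text
pos [ 0.4581 -0.3036  0.0681] psi 0.3062 tilt [0.0015 0.0004] move [0.0457 0.0014 0.0001] turn 0.0032 F [ 0.7679 -0.0337 -1.0296] w 0.20075666310422782 t 5.7
```

Converted, 0.0455 m is 4.55, 0.044 m is 4.4.

Request:
{"api": "nudge_tcp", "payload": {"offsets": [[1.2,0.05,0,0,0.1],[2.5,0.1,0,0,0.1],[3.7,0.1,0,0,0.1],[4.4,0.1,0,0,0.1],[4.55,0.1,0,0,0.1],[4.55,0.1,0,0,0.1],[4.55,0.1,0,0,0.1]]}}

```text
time: 6.4
position: [0.4987, -0.2928, 0.0677]
tool_rot: [3.106, 0.473, -0.001]
ft_force: [0.2, -0.3, -0.9]
grip_width: 0.203
grip_force: 39.8
```

```bash
python3 - <<'E'
from h import *
go(art(-.081,0.001,.064),AY)
for n in("side","top"): cv2.imwrite(f"pics/{n}6.png",ctrl.get_image(n)[:,:,::-1])
im=cv2.imread("pics/side6.png")[235:295,320:400];b=cv2.imread("pics/top6.png")[210:300,225:325]
cv2.imwrite("pics/c6.png",np.hstack([cv2.resize(im,None,fx=5,fy=5,interpolation=2),cv2.convertScaleAbs(cv2.resize(b[:75],None,fx=4,fy=4,interpolation=2),alpha=1.6)]))
E
```

```text
pos [ 0.4987 -0.2928  0.0677] psi 0.3022 tilt [-0.0007 -0.0001] move [ 0.0037 -0.0005  0.0037] turn -0.0008 F [ 0.1981 -0.2647 -0.8829] w 0.2026260860286418 t 6.4
```

View pics/c6.png

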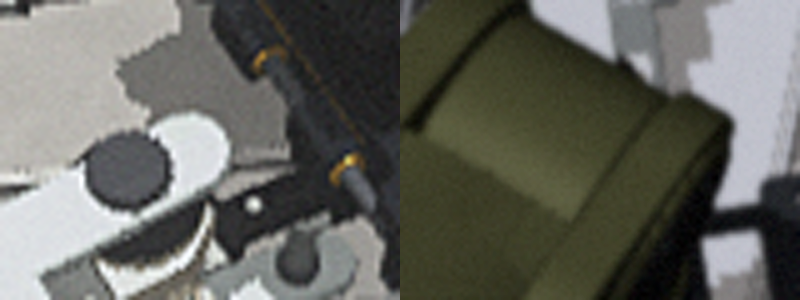

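Side view: the shoulder corners (full frame about (363,275) and (367,285)) sit a few mm in front of the front teeth; rivet at (371,276). Top view is hidden by the arm.

```bash
python3 - <<'E'
from h import *
c,s=np.cos(AY),np.sin(AY)
def loc(P):
    d=P-A0;return np.c_[d[:,0]*c+d[:,1]*s,-d[:,0]*s+d[:,1]*c]
print(loc(at('side',np.array([[254,205],[215,198],[235,250]])/5+[320,235]-.4,.079)))
print("tcp",loc(ctrl.get_state()['position'][None]))
# same features measured in tray, relative
d=at('side',S([[374,303],[334,293],[350,345]]),.0165)[:,:2]-G;print(d@np.array([[np.cos(GY),-np.sin(GY)],[np.sin(GY),np.cos(GY)]]))
print("table",loc(at('side',S([[594,428]]),.061)))
E
```

```text
[[-0.0481 -0.0003]
 [-0.0363 -0.01  ]
 [-0.0314  0.0141]]
tcp [[-0.0847  0.0004]]
[[-0.0192 -0.0038]
 [-0.003  -0.0133]
 [-0.0031  0.0161]]
table [[-0.0736 -0.0006]]
```

Converted, 0.002 m is 0.2, 0.003 m is 0.3.

Request:
{"api": "nudge_tcp", "payload": {"offsets": [[0.25,0,0,0,0.1],[0.28,0,0.1,0,0.1],[0.28,0,0.2,0,0.1],[0.28,0,0.3,0,0.1],[0.28,0,0.3,0,0.1],[0.28,0,0.3,0,0.1]]}}

```text
time: 7.1
position: [0.5019, -0.2917, 0.0648]
tool_rot: [3.106, 0.474, -0.0]
ft_force: [0.0, -0.0, -1.3]
grip_width: 0.201
grip_force: 39.8
```

Converted, 0.0005 m is 0.05.

Request:
{"api": "nudge_tcp", "payload": {"offsets": [[0,0,0.05,0,0.1],[0,0,0.05,0,0.1],[0,0,0.05,0,0.1]]}}

```text
time: 7.4
position: [0.502, -0.2917, 0.0644]
tool_rot: [3.106, 0.474, 0.0]
ft_force: [0.1, -0.1, 0.4]
grip_width: 0.203
grip_force: 39.8
```

Request:
{"api": "nudge_tcp", "payload": {"offsets": [[0,0,0.05,0,0.1],[0,0,0.05,0,0.1],[0,0,0.05,0,0.1]]}}

```text
time: 7.7
position: [0.502, -0.2917, 0.0643]
tool_rot: [3.105, 0.474, -0.0]
ft_force: [-1.7, 1.0, 5.2]
grip_width: 0.197
grip_force: 39.8
```

Contact felt at the expected height. Release and lift.

Request:
{"api": "nudge_tcp", "payload": {"offsets": [[0,0,-0.04,0,0.1],[0,0,-0.04,0,0.4],[0,0,-0.04,0,0.4],[0,0,-0.04,0,0.4],[0,0,-0.04,0,0.4]]}}

```text
time: 8.2
position: [0.502, -0.2916, 0.064]
tool_rot: [-3.106, -0.474, 0.0]
ft_force: [0.4, 0.3, 0.1]
grip_width: 0.39
grip_force: 0.0
```

Request:
{"api": "nudge_tcp", "payload": {"offsets": [[0,0,-1,0,0.4],[0,0,-4,0,0.4],[0,0,-9,0,0.4],[-2,0,-13,0,0.4],[-2,0,-13,0,0],[-2,0,-13,0,0],[-2,0,-13,0,0],[-2,0,-13,0,0]]}}

```text
time: 9.0
position: [0.4824, -0.2968, 0.1927]
tool_rot: [-3.104, -0.475, 0.003]
ft_force: [-0.8, 0.6, -0.4]
grip_width: 0.122
grip_force: 0.0
```

```bash
python3 - <<'E'
from h import *
go(art(.009,0,.16),AY);go(art(-.081,0.0,.0645),AY)
for n in("side","top"): cv2.imwrite(f"pics/{n}7.png",ctrl.get_image(n)[:,:,::-1])
im=cv2.imread("pics/side7.png")[235:295,320:400];b=cv2.imread("pics/top7.png")[210:310,235:335]
cv2.imwrite("pics/c7.png",np.hstack([cv2.resize(im,None,fx=5,fy=5,interpolation=2),cv2.convertScaleAbs(cv2.resize(b[:75],None,fx=4,fy=4,interpolation=2),alpha=1.6)]))
E
```

```text
pos [ 0.4824 -0.2968  0.1927] psi 0.3034 tilt [-0.0022  0.0017] move [0.1105 0.0016 0.0325] turn 0.0004 F [-0.7935  0.6057 -0.3658] w 0.12215818934446052 t 9.0
pos [ 0.4824 -0.2968  0.1927] psi 0.3034 tilt [-0.0022  0.0017] move [0.0207 0.0018 0.1281] turn 0.0004 F [-0.7935  0.6057 -0.3658] w 0.12215818934446052 t 9.0
```

View pics/c7.png

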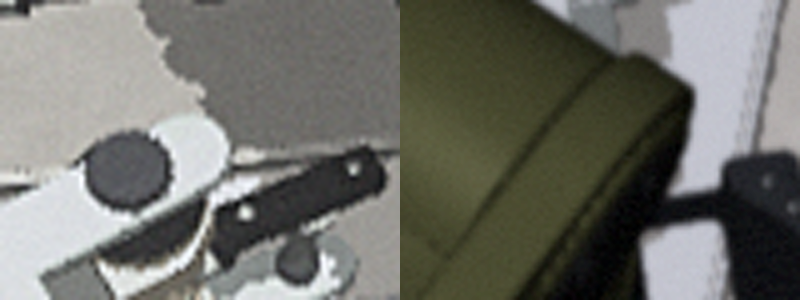

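The gauge rests straight on cast and table: rivets at full frame about (369,277) and (391,268), shoulder just off the teeth. Now go above the thumb screw, fingers shut.

Request:
{"api": "nudge_tcp", "payload": {"offsets": [[4,0.1,0,0,0],[8,0.16,0,0,0],[10.95,0.16,0,0,0],[10.95,0.16,2,0,0],[10.95,0.16,3.8,0,0],[10.95,0.16,4.4,0,0],[10.95,0.16,4.4,0,0],[10.95,0.16,4.4,0,0]]}}

```text
time: 9.9
position: [0.5881, -0.2667, 0.1508]
tool_rot: [3.105, 0.473, 0.001]
ft_force: [0.6, 0.2, 1.3]
grip_width: 0.008
grip_force: 0.0
```

```bash
python3 - <<'E'
from h import *
c,s=np.cos(AY),np.sin(AY)
P=at('side',np.array([[245,212],[355,168]])/5+[320,235]-.4,.0755)[:,:2]-A0[:2];print(P@np.array([[c,-s],[s,c]]))
go(art(0,0,.129),AY)
E
```

```text
[[-0.0448 -0.001 ]
 [-0.0932  0.0007]]
pos [ 0.5881 -0.2667  0.1508] psi 0.3025 tilt [ 0.0006 -0.0002] move [-0.0084 -0.0013  0.0218] turn -0.0005 F [0.6446 0.1622 1.3031] w 0.008066348050988839 t 9.9
```

Converted, 0.012 m is 1.2, 0.0105 m is 1.05.

Request:
{"api": "nudge_tcp", "payload": {"offsets": [[0,-0.1,0.4,0,0],[0,-0.1,0.7,0,0],[-0.04,-0.1,0.9,0,0],[-0.11,-0.1,1.05,0,0],[-0.18,-0.1,1.2,0,0],[-0.18,-0.1,1.2,0,0],[-0.18,-0.1,1.2,0,0]]}}

```text
time: 10.6
position: [0.5859, -0.2664, 0.1383]
tool_rot: [3.105, 0.473, 0.001]
ft_force: [-1.3, -0.5, 2.9]
grip_width: 0.002
grip_force: 1.4
```

Request:
{"api": "nudge_tcp", "payload": {"offsets": [[-0.07,0,0.1,0,0],[-0.13,0,0.2,0,0],[-0.2,0,0.3,0,0],[-0.26,0,0.4,0,0],[-0.26,0,0.4,0,0]]}}

```text
time: 11.1
position: [0.5832, -0.2671, 0.134]
tool_rot: [3.106, 0.473, -0.0]
ft_force: [-1.2, -2.2, 2.8]
grip_width: 0.002
grip_force: 1.2
```

Request:
{"api": "nudge_tcp", "payload": {"offsets": [[-0.07,0,0.1,0,0],[-0.13,0,0.2,0,0],[-0.2,0,0.3,0,0],[-0.23,0,0.35,0,0],[-0.23,0,0.35,0,0]]}}

```text
time: 11.6
position: [0.5813, -0.2674, 0.1306]
tool_rot: [-3.105, -0.474, -0.0]
ft_force: [0.3, -1.8, 2.1]
grip_width: 0.007
grip_force: 1.1
```

Request:
{"api": "nudge_tcp", "payload": {"offsets": [[0,0,0,0,0],[0,0,0,0,0]]}}

```text
time: 11.8
position: [0.5813, -0.2671, 0.1305]
tool_rot: [-3.105, -0.474, -0.0]
ft_force: [0.1, -1.7, 2.1]
grip_width: 0.002
grip_force: 0.9
```

Request:
{"api": "nudge_tcp", "payload": {"offsets": [[-0.04,0,0.05,0,0],[-0.06,0,0.1,0,0],[-0.06,0,0.1,0,0],[-0.06,0,0.1,0,0]]}}

```text
time: 12.2
position: [0.5808, -0.2672, 0.1297]
tool_rot: [-3.105, -0.474, -0.001]
ft_force: [0.7, -0.6, 2.4]
grip_width: 0.004
grip_force: 0.9
```

Request:
{"api": "nudge_tcp", "payload": {"offsets": [[0,0,0.04,0,0],[0,0,0.04,0,0],[0,0,0.04,0,0]]}}

```text
time: 12.5
position: [0.5807, -0.2673, 0.1295]
tool_rot: [-3.105, -0.474, -0.0]
ft_force: [-0.6, 0.7, 3.0]
grip_width: 0.002
grip_force: 1.9
```

Request:
{"api": "nudge_tcp", "payload": {"offsets": [[0,0,0.04,0,0],[0,0,0.04,0,0],[0,0,0.04,0,0]]}}

```text
time: 12.8
position: [0.5807, -0.2673, 0.1294]
tool_rot: [-3.105, -0.474, -0.0]
ft_force: [-0.9, 1.2, 5.7]
grip_width: 0.0
grip_force: 2.7
```

Request:
{"api": "nudge_tcp", "payload": {"offsets": [[0,0,0.04,0,0],[0,0,0.04,0,0],[0,0,0.04,0,0]]}}

```text
time: 13.1
position: [0.5807, -0.2674, 0.1293]
tool_rot: [-3.105, -0.474, -0.0]
ft_force: [-2.3, 1.4, 6.3]
grip_width: 0.006
grip_force: 3.4
```

Request:
{"api": "nudge_tcp", "payload": {"offsets": [[0,0,0.04,0,0],[0,0,0.04,0,0],[0,0,0.04,0,0]]}}

```text
time: 13.4
position: [0.5806, -0.2674, 0.1293]
tool_rot: [-3.106, -0.474, -0.0]
ft_force: [-2.1, 1.2, 9.6]
grip_width: 0.006
grip_force: 4.2
```

Request:
{"api": "nudge_tcp", "payload": {"offsets": [[0,0,0.03,0,0],[0,0,0.03,0,0],[0,0,0.03,0,0]]}}

```text
time: 13.7
position: [0.5806, -0.2674, 0.1293]
tool_rot: [3.105, 0.474, 0.0]
ft_force: [-2.0, 2.0, 9.4]
grip_width: 0.007
grip_force: 4.8
```

Converted, 0.0004 m is 0.04.

Request:
{"api": "nudge_tcp", "payload": {"offsets": [[0,0,0.04,0,0],[0,0,0.04,0,0],[0,0,0.04,0,0]]}}

```text
time: 14.0
position: [0.5806, -0.2674, 0.1291]
tool_rot: [3.105, 0.474, -0.0]
ft_force: [-3.5, 1.5, 10.4]
grip_width: 0.003
grip_force: 5.5
```

Request:
{"api": "nudge_tcp", "payload": {"offsets": [[0,0,0.04,0,0],[0,0,0.04,0,0],[0,0,0.04,0,0]]}}

```text
time: 14.3
position: [0.5806, -0.2674, 0.1291]
tool_rot: [3.105, 0.474, 0.0]
ft_force: [-5.1, 2.4, 12.3]
grip_width: 0.007
grip_force: 6.2
```

Request:
{"api": "nudge_tcp", "payload": {"offsets": [[0,0,0.02,0,0],[0,0,0.02,0,0],[0,0,0.02,0,0]]}}

```text
time: 14.6
position: [0.5805, -0.2674, 0.1291]
tool_rot: [3.105, 0.474, -0.0]
ft_force: [-4.7, 2.4, 12.7]
grip_width: 0.007
grip_force: 6.6
```

Request:
{"api": "nudge_tcp", "payload": {"offsets": [[0,0,0.02,0,0],[0,0,0.02,0,0],[0,0,0.02,0,0]]}}

```text
time: 14.9
position: [0.5805, -0.2674, 0.129]
tool_rot: [3.105, 0.474, -0.0]
ft_force: [-3.8, 2.8, 14.5]
grip_width: 0.008
grip_force: 7.0
```

Request:
{"api": "nudge_tcp", "payload": {"offsets": [[0,0,-0.2,0,0],[0,0,-1,0,0],[0,0,-5,0,0],[0,0,-6,0,0],[-4,0,-6,0,0.4],[-8,0,-6,0,0.4],[-8,0,-6,0,0.4],[-8,0,-6,0,0.4],[-8,0,-6,0,0.4]]}}

```text
time: 15.8
position: [0.5052, -0.2909, 0.1867]
tool_rot: [-3.105, -0.475, -0.001]
ft_force: [-0.6, 0.1, 0.2]
grip_width: 0.353
grip_force: 0.0
```

```bash
python3 - <<'E'
from h import *
go([.502,-.2916,.064],.3025)
for n in("side","top"): cv2.imwrite(f"pics/{n}8.png",ctrl.get_image(n)[:,:,::-1])
# shift of gauge rivets / screw between before and after pressing
a=cv2.imread("pics/side7.png",0);b=cv2.imread("pics/side8.png",0)
for nm,(x,y,w,h) in(("handle",(363,262,36,26)),("screw",(335,259,22,20))):
    r=cv2.matchTemplate(b[y-10:y+h+14,x-10:x+w+10],a[y:y+h,x:x+w],cv2.TM_CCOEFF_NORMED);_,v,_,l=cv2.minMaxLoc(r);print(nm,v,l[0]-10,l[1]-10)
E
```

```text
pos [ 0.5052 -0.2909  0.1867] psi 0.3038 tilt [0.0008 0.0004] move [-0.0034 -0.0003  0.1227] turn 0.0013 F [-0.5752  0.0755  0.2006] w 0.35301624353657823 t 15.8
handle 0.8751664161682129 0 0
screw 0.8702573776245117 5 2
```

Converted, 0.121 m is 12.1, 0.118 m is 11.8.

Request:
{"api": "nudge_tcp", "payload": {"offsets": [[-0.34,0,4,0,0.4],[-0.34,0,8,0,0.4],[-0.34,0,10.5,0,0.4],[-0.34,0,11.8,0,0.4],[-0.34,0,12.1,0,0.4],[-0.34,0,12.1,0,0.4],[-0.34,0,12.1,0,0.4]]}}

```text
time: 16.6
position: [0.5024, -0.2931, 0.0673]
tool_rot: [3.104, 0.474, 0.004]
ft_force: [0.1, -0.7, 1.0]
grip_width: 0.4
grip_force: 0.0
```

```bash
python3 - <<'E'
from h import *
go([.502,-.2916,.0642],.3025)
E
```

```text
pos [ 0.5024 -0.2931  0.0673] psi 0.3031 tilt [ 0.0025 -0.0015] move [ 0.     -0.0015  0.0031] turn 0.0006 F [ 0.1154 -0.6936  1.0032] w 0.39996174503166987 t 16.6
```

Converted, 0.002 m is 0.2.

Request:
{"api": "nudge_tcp", "payload": {"offsets": [[0,0,0.2,0,0.4],[0,0,0.2,0,0.4],[0,0,0.2,0,0.4],[0,0,0.2,0,0.4]]}}

```text
time: 17.0
position: [0.5011, -0.2927, 0.064]
tool_rot: [3.105, 0.474, 0.001]
ft_force: [0.2, -0.4, 0.5]
grip_width: 0.405
grip_force: 0.0
```

```bash
python3 - <<'E'
from h import *
go([.502,-.2916,.0642],.3025)
E
```

```text
pos [ 0.5011 -0.2927  0.064 ] psi 0.3027 tilt [ 0.0004 -0.0004] move [ 0.0012 -0.0008 -0.0002] turn 0.0002 F [ 0.1766 -0.3539  0.4807] w 0.4048603345013998 t 17.0
```

Correct 0.8 mm sideways, then close gently.

Request:
{"api": "nudge_tcp", "payload": {"offsets": [[0.1,-0.08,-0.02,0,0.4],[0.1,-0.08,-0.02,0,0.4],[0.1,-0.08,-0.02,0,0.28],[0.1,-0.08,-0.02,0,0.2],[0.1,-0.08,-0.02,0,0.1],[0.1,-0.08,-0.02,0,0.1],[0.1,-0.08,-0.02,0,0.1],[0.1,-0.08,-0.02,0,0.1]], "grip_n": 40}}

```text
time: 17.8
position: [0.5018, -0.2919, 0.0638]
tool_rot: [3.105, 0.473, 0.0]
ft_force: [0.3, -0.6, -2.4]
grip_width: 0.202
grip_force: 40.0
```

Converted, -0.037 m is -3.7, -0.033 m is -3.3.

Request:
{"api": "nudge_tcp", "payload": {"offsets": [[-0.2,0,0,0,0.1],[-0.5,0,0,0,0.1],[-0.9,0,0,0,0.1],[-1.3,0,0,0,0.1],[-1.7,0,0,0,0.1],[-2.1,0,0,0,0.1],[-2.5,0,0,0,0.1],[-2.9,0,0,0,0.1],[-3.3,0,0,0,0.1],[-3.7,0,0,0,0.1]]}}

```text
time: 18.8
position: [0.4687, -0.3007, 0.0641]
tool_rot: [-3.104, -0.477, -0.006]
ft_force: [5.7, 1.8, -2.8]
grip_width: 0.203
grip_force: 39.9
```

```bash
python3 - <<'E'
from h import *
go(art(-.120,0.0,.064),.303)
E
```

```text
pos [ 0.4687 -0.3007  0.0641] psi 0.305 tilt [0.004  0.0013] move [-0.0043  0.0018  0.0001] turn 0.002 F [ 5.7233  1.7794 -2.8157] w 0.20276334479680008 t 18.8
```

Units first: shifts go in cm. So -0.07 m is -7, -0.064 m is -6.4.

Request:
{"api": "nudge_tcp", "payload": {"offsets": [[-0.4,0.03,0,0,0.1],[-0.8,0.05,0,0,0.1],[-1.2,0.07,0,0,0.1],[-1.6,0.08,0,0,0.1],[-2,0.1,0,0,0.1],[-2.4,0.1,0,0,0.1],[-2.8,0.1,0,0,0.1],[-3.2,0.1,0,0,0.1],[-3.6,0.1,0,0,0.1],[-4,0.1,0,0,0.1],[-4.4,0.1,0,0,0.1],[-4.8,0.1,0,0,0.1],[-5.3,0.1,0,0,0.1],[-5.8,0.1,0,0,0.1],[-6.4,0.1,0,0,0.1],[-7,0.1,0,0,0.1],[-7,0.1,0,0,0.1],[-7,0.1,0,0,0.1]]}}

```text
time: 20.6
position: [0.3996, -0.3246, 0.0639]
tool_rot: [3.106, 0.473, -0.0]
ft_force: [-0.7, 0.1, -0.3]
grip_width: 0.203
grip_force: 39.9
```

```bash
python3 - <<'E'
from h import *
u=np.array([np.cos(GY),np.sin(GY)])
go([*(G-.055*u),.11],GY)
for n in("side","top"): cv2.imwrite(f"pics/{n}9.png",ctrl.get_image(n)[:,:,::-1])
a=cv2.imread("pics/side8.png",0);b=cv2.imread("pics/side9.png",0)
for nm,(x,y,w,h) in(("screw",(340,261,22,20)),("hinge",(295,275,25,20))):
    r=cv2.matchTemplate(b[y-10:y+h+10,x-10:x+w+10],a[y:y+h,x:x+w],cv2.TM_CCOEFF_NORMED);_,v,_,l=cv2.minMaxLoc(r);print(nm,v,l[0]-10,l[1]-10)
E
```

```text
pos [ 0.3996 -0.3246  0.0639] psi 0.3023 tilt [-0.0002 -0.0002] move [ 0.117   0.1148 -0.0461] turn 0.2363 F [-0.6569  0.0669 -0.2861] w 0.2026990404852743 t 20.6
screw 0.9727140069007874 0 0
hinge 0.9977263808250427 0 0
```

Converted, 0.117 m is 11.7, 0.1148 m is 11.48.

Request:
{"api": "nudge_tcp", "payload": {"offsets": [[0,0,-2.5,0,0.1],[0,1,-4.6,0,0.1],[1,4.5,-4.6,0.05,0.1],[2,8,-4.6,0.15,0.1],[5,11,-4.6,0.236,0.1],[9,11.48,-4.6,0.236,0.1],[11.7,11.48,-4.6,0.236,0.1],[11.7,11.48,-2,0.236,0.1],[11.7,11.48,1,0.236,0.1],[11.7,11.48,3,0.236,0.1],[11.7,11.48,4,0.236,0.1],[11.7,11.48,4,0.236,0.1],[11.7,11.48,4,0.236,0.1]]}}

```text
time: 22.0
position: [0.5465, -0.3994, 0.0247]
tool_rot: [3.139, 0.105, 0.002]
ft_force: [-0.1, -0.2, -1.3]
grip_width: 0.202
grip_force: 39.9
```

```bash
python3 - <<'E'
from h import *
u=np.array([np.cos(GY),np.sin(GY)])
go([*(G-.055*u),.005],GY)
E
```

```text
pos [ 0.5465 -0.3994  0.0247] psi 0.0668 tilt [ 0.0011 -0.0007] move [-0.0011 -0.      0.0197] turn 0.0008 F [-0.0668 -0.224  -1.2833] w 0.20203977953519303 t 22.0
```

Request:
{"api": "nudge_tcp", "payload": {"offsets": [[-0.1,0,0.9,0,0.1],[-0.1,0,1.4,0,0.1],[-0.1,0,1.7,0,0.1],[-0.1,0,1.85,0,0.1],[-0.1,0,1.85,0,0.1],[-0.1,0,1.85,0,0.1]]}}

```text
time: 22.6
position: [0.5449, -0.3992, 0.0055]
tool_rot: [3.14, 0.105, 0.0]
ft_force: [-0.1, 0.5, 0.2]
grip_width: 0.204
grip_force: 39.9
```

Request:
{"api": "nudge_tcp", "payload": {"offsets": [[0,0,0.05,0,0.1],[0,0,0.05,0,0.1],[0,0,0.05,0,0.1]]}}

```text
time: 22.9
position: [0.5448, -0.3992, 0.0049]
tool_rot: [3.14, 0.105, 0.0]
ft_force: [0.1, -0.2, -0.9]
grip_width: 0.2
grip_force: 39.9
```

Request:
{"api": "nudge_tcp", "payload": {"offsets": [[0,0,0.05,0,0.1],[0,0,0.05,0,0.1],[0,0,0.05,0,0.1]]}}

```text
time: 23.2
position: [0.5449, -0.3992, 0.0044]
tool_rot: [3.14, 0.105, 0.0]
ft_force: [0.6, -0.3, -0.1]
grip_width: 0.203
grip_force: 39.9
```

Request:
{"api": "nudge_tcp", "payload": {"offsets": [[0,0,0.03,0,0.1],[0,0,0.03,0,0.1],[0,0,0.03,0,0.1]]}}

```text
time: 23.5
position: [0.5449, -0.3992, 0.0044]
tool_rot: [3.14, 0.105, 0.0]
ft_force: [-0.5, 0.5, 2.3]
grip_width: 0.2
grip_force: 39.9
```

Request:
{"api": "nudge_tcp", "payload": {"offsets": [[0,0,0,0,0.42],[0,0,0,0,0.42],[0,0,0,0,0.42],[0,0,0,0,0.42]]}}

```text
time: 23.9
position: [0.5448, -0.3991, 0.0039]
tool_rot: [-3.14, -0.105, 0.0]
ft_force: [-0.4, 0.5, -0.9]
grip_width: 0.399
grip_force: 0.0
```

Request:
{"api": "nudge_tcp", "payload": {"offsets": [[0,0,-1,0,0.42],[0,0,-3,0,0.42],[0,0,-8,0,0.42],[0,0,-13,0,0.42],[0,0,-18,0,0.42],[-5,5,-20,0,0.42],[-10,10,-20,0,0.42],[-15,15,-20,0,0.42],[-20,20,-20,0,0.42],[-25,22,-20,0,0.42],[-30,22,-20,0,0.42],[-30,22,-20,0,0.42],[-30,22,-20,0,0.42]]}}

```text
time: 25.2
position: [0.2543, -0.6413, 0.205]
tool_rot: [3.138, 0.096, -0.004]
ft_force: [0.3, 0.2, 0.7]
grip_width: 0.42
grip_force: 0.0
```

```bash
python3 - <<'E'
from h import *
for n in("side","top"): cv2.imwrite(f"pics/{n}10.png",ctrl.get_image(n)[:,:,::-1])
for n,L in(("side",[("thin",284,240,82,28),("thick",280,216,95,28),("tweezers",290,203,75,15)]),("top",[("thin",335,203,22,92),("thick",356,208,35,105),("tweezers",394,228,22,85),("table",270,270,24,34),("base",252,190,50,70)])):
    a=cv2.imread(f"pics/{n}0.png",0);b=cv2.imread(f"pics/{n}10.png",0)
    for nm,x,y,w,h in L:
        r=cv2.matchTemplate(b[y-8:y+h+8,x-8:x+w+8],a[y:y+h,x:x+w],cv2.TM_CCOEFF_NORMED);_,v,_,l=cv2.minMaxLoc(r);print(n,nm,round(v,3),l[0]-8,l[1]-8)
a=cv2.imread("pics/side8.png",0);b=cv2.imread("pics/side10.png",0);x,y,w,h=340,261,22,20
r=cv2.matchTemplate(b[y-10:y+h+10,x-10:x+w+10],a[y:y+h,x:x+w],cv2.TM_CCOEFF_NORMED);print(cv2.minMaxLoc(r))
print(ctrl.get_state()['position'])
E
```

```text
side thin 0.91 0 1
side thick 0.994 0 0
side tweezers 0.994 0 0
top thin 0.997 -1 0
top thick 0.998 0 0
top tweezers 0.979 0 0
top table 0.904 0 0
top base 0.86 1 7
(-0.3473304212093353, 0.9725072979927063, (20, 0), (10, 10))
[ 0.252  -0.6423  0.2049]
```

Request:
{"api": "nudge_tcp", "payload": {"offsets": [[0,0,0,0,0.42],[0,0,0,0,0.42],[0,0,0,0,0.42]]}}

```text
time: 25.6
position: [0.2627, -0.6376, 0.2044]
tool_rot: [-3.14, -0.11, -0.002]
ft_force: [-0.1, -0.0, 0.8]
grip_width: 0.416
grip_force: 0.0
```

```bash
python3 -c "from bench import ctrl;print(ctrl.close_job())"
```

```text
the job is handed in; nothing more can be done
None
```

Job handed in at 25.6 s: the casts were set with the thin gauge (nip pressed to about 14 N), the blade was drawn out with about 6 N of drag, and it lies back in the tray within about 2 mm of where it started; image comparison showed no movement of the upper arm during the draw, nor of the thick gauge or the tweezers, but I did not check the retainer box or dappen dish.

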